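# Slide a board out to the cutting mark and hold it

## Task

While the board still lies home against the end stop of its rest, press the zero button on the gauge box fully down and let it come up again. Then take the board by the wooden grip on its tail and slide it straight out along the rest until its outer end is level with the blade of the pointer post, without lifting the board off the rest, letting it tip or bumping the pointer, and leave the other things on the bench where they are. More than half of the board then hangs out and would fall, so finish while still gripping it, holding it flat on the rest at the mark.

Things in the scene. Friction and masses are not known exactly. Their poses are not given: they have to be found in the camera images.
- rest: Fixed plywood cutting rest. Origin: centre of its underside, on the table. Its own y axis is the direction in which the board slides out (roughly world +y, away from the end stop, to the robot's left). The flat bed is 60 mm above the table and runs 240 mm along y, from y = -120 mm (end stop) to y = +120 mm (open outer edge), and is 106 mm wide in x. Two aluminium side rails, 96 mm apart inside, and the end stop stand 9 mm above the bed.
- board: Loose wooden board, 320 mm long (its own y), 90 mm wide (x), 15 mm thick, 0.2 to 0.45 kg, lying on the rest between the rails with its tail (-y end) at the end stop (gap under 5 mm) and its other end overhanging by about 83 mm. Origin: centre of the underside; z up. A wooden grip block stands on it near the tail. Its balance point is about 15 mm from the middle towards the tail, so it tips if more than about 175 mm of it hangs out unheld.
- board_grip (a point): Centre of the wooden grip block on the board, half-way up it: 24 mm wide (board x), 60 mm long (board y), 40 mm high, from 15 to 55 mm above the board's underside; its centre is 115 mm from the board's middle towards the tail. This point is 95 mm above the table. Pinch it across its 24 mm from above.
- board_tip (a point): Middle of the board's outer end, on its top edge: 160 mm from the board's middle along +y, 275 mm from the grip centre, 75 mm above the table. Axes as the board's.
- mark (a point): Tip of the pointer's thin horizontal bright metal blade (3 mm thick along y, 10 mm high), at its lower edge, level with the board's top face, 14 mm clear of the board's long edge. Axes parallel to the rest's; the board's end must come level with this point along the rest's y. It stands 195 to 225 mm out from the rest's outer edge, on the far side from the robot.
- post: Fixed steel pointer post, 88 mm tall, beside the overhang on the far side from the robot. Origin: centre of its round foot (48 mm across) on the table; the blade tip is 44 mm from the post's axis along its own -x.
- zero_top (a point): Behind the rest: middle of the top of the white round push button, 26 mm across, on a black housing on top of the fixed grey gauge box (74 x 74 x 38 mm, with a black display window beside the button). Pressed straight down.
- zero (a joint): Travel of the zero button, m: 0 up, 0.006 fully down; spring return, about 5 N to push it fully down.
- tape_measure: Yellow tape measure standing on the table behind the rest, 38 x 75 x 62 mm; leave alone. It and the gauge box may be in each other's place. Origin: centre of its underside.
- electrical_tape: Small black roll of tape lying behind the rest, 55 mm across, 19 mm high; leave alone. Origin: centre of its underside.
- bench_marker: Marker pen lying at the front right of the table, 135 mm long, 17 mm thick; leave alone. Origin: centre of its underside.

How it is judged:
On the way, in this order (a step that is already met when the one before it is completed fails the run):
1. the zero button is fully down while the board is still home at the end stop (value of joint zero above 0.005 m and y of board in the frame of rest below 0.052 m), for 0.05 s.
2. the zero button is released again, the board still home (value of joint zero below 0.001 m and y of board in the frame of rest below 0.052 m), for 0.1 s.
3. the robot slides the board out by the grip (contact force between the fingers and board above 1 N and y of board in the frame of rest above 0.09 m), for 0.1 s.
At the end, for the whole second after the job is handed in: The board's outer end is within 6 mm of the pointer blade along the rest, the board flat on the rest (within 6 mm of its bed, tilted less than 3 degrees, in line with the rails within 5 degrees) and at rest, still gripped by the fingers (over 1 N); the zero button is up (y of board_tip in the frame of mark between -0.006 and 0.006 m and contact force between the fingers and board above 1 N and angle between board's own z axis and vertical below 0.05 rad and angle between the y axis of board and the y axis of rest, either way round below 0.09 rad and z of board in the frame of rest between 0.056 and 0.066 m and linear speed of board below 0.01 m/s and value of joint zero below 0.001 m); the arm keeps its last pose, push and grip.
It fails at once if the board tips by more than 8 degrees (angle between board's own z axis and vertical above 0.14 rad).
It fails at once if the board is lifted more than 15 mm off the rest or falls (z of board in the frame of rest above 0.075 m or z of board in the frame of rest below 0.045 m).
It fails at once if the board or the robot bumps the pointer post (contact force between any of board, the arm, the fingers and post above 2 N).
It fails at once if the tape measure, the roll of tape or the marker pen is moved by more than 30 mm (distance of any of tape_measure, electrical_tape, bench_marker from where it was at the start of the episode above 0.03 m).
It also fails if it takes over 48 s, if anything falls off the work surface, if the arm or the gripper's body presses on something with over 40 N, if the wrist force passes 120 N, or if a joint passes its speed limit or range.

## Robot

A 6-joint arm with a two-finger parallel gripper is mounted at the origin on a cart in front of the work surface, level with it; the furniture and walls round the work are solid. World frame = base frame: x ahead of the robot, y to its left, z up, the work surface at z = 0. Lengths are in m, angles in rad, forces in N, time in s.
With the tool pointing down it reaches from about 0.4 to 0.925 m from the base axis. Payload 3.4 kg.
Tool frame: the origin (TCP) lies between the finger pads; the fingertips stand 17 mm ahead of it and the grasp point (between the pads) lies 2 mm behind it; z points along the fingers, y is the line along which they close (so a half turn about z gives the same grasp; the last joint's range is limited). The gripper opens to 85 mm and grips with 20 to 120 N. Pads are 22 mm wide; open, the fingers measure 114 mm over their backs; the gripper's body (76 mm by 85 mm) begins 54 mm behind the grasp point. The pads swing forward as they close: fully open they stand 13 mm farther back than shut.
Start: joints at [-1.409, 0.307, 1.506, -0, 1.328, -0.073], TCP at [0.134, -0.559, 0.248] pointing down, gripper open.
Joint ranges: [-3.12, 3.12], [-1.05, 2.28], [0.14, 2.33], [-1.42, 4.57], [0.1, 2.73], [-2.68, 2.68]. Speed limits (rad/s): [2.57, 2.57, 3.14, 3.14, 3.14, 3.14].

## Interface

Orientations are given as a 3x3 rotation matrix whose columns are the frame's x, y, z axes.
In Python, from workcell import r gives the robot as it stands.
- The arm moves only by the tool send_rows, never from a script. Its argument "deltas" is text: rows parted by semicolons, each of 7 numbers parted by spaces: the shift along the tool's x, y, z in cm, then the turn, a rotation vector about the tool's x, y, z in rad, then the opening, from -1 (shut) to 1 (fully open), so that 0 is half open. A call has 1 to 5 rows; each row shifts and turns the commanded pose from where the row before left it, along the tool's axes as they then stand; what a row does not reach is not made up. A row lasts 1/8 s, in which the tool goes at most 62.5 mm and 10.7 degrees, less where a joint would pass 70% of its speed; a pose out of reach is approached as far as the arm can. A call is refused whole if a number of a shift passes 6.25 or a number of a turn 0.188, either way. A call with a gripper value outside its range is refused whole. The fingers move at their own pace and stop on an object; the grip force is fixed at half the most. Time passes only in rows, so rows that do not move let the fingers close. It gives the time, the measured TCP pose, the force, the opening and the grip force at its end, in the units of the state.
- r.get_obs(): the state, without advancing time (a new reading comes with each control period).
- r.camera(name): name is "scene" or "side" or "wrist"; returns a dict with "pixels" (384x512x3 uint8, red, green, blue), "fx", "fy", "cx", "cy" (pixels), "world_from_camera" (4x4, takes a point from camera to world coordinates). Camera axes: x right, y down, z forward; pixel columns grow to the right and rows downward; lengths in m; the calibration is good to about 2 mm. A picture is of the moment at which its call begins. There is no depth.
- r.job_done(): hands the job in; it is judged then, once.
The state is a dict: "clock": time; "q": joint angles; "qd": joint speeds; "tau": joint torques, N m; "position": TCP position; "tool_rot": TCP orientation; "ft_force": force on the tool from outside, world axes, zero at the start; "wrist_torque": the same for the moment, N m; "gripper_width": finger opening in m; "gripper_force": force on a finger pad.
Only numpy, scipy, OpenCV 4.12 (cv2) and the standard library are available. Lean on these libraries where they do the work, as an engineer would, in place of code of your own. Each camera call takes 0.05 s, during which the arm holds its last target. There are 200 camera calls.

## Working session

There is one attempt and no reset: what is moved stays moved. The work goes in short steps, Python scripts to look and compute and a tool call to move; the robot and the scene stay as the last step left them, time stands still between calls to the robot, and variables do not carry over. Pictures are saved under pics/ and viewed, at most 10 in all, crops included, and the job is handed in when it is done.

Besides the shell and the picture viewer there is one more tool, called after "Emit:" as name(argument=value, ...) on one line, values as JSON. send_rows: Moves the arm, as the interface text tells. Its arguments: {"type":"object","properties":{"deltas":{"type":"string"}},"required":["deltas"]}

```bash
mkdir -p pics; cat > h.py <<'E'
import numpy as np, cv2
from workcell import r
def shot(n,f=None):
    c=r.camera(n)
    if f: cv2.imwrite('pics/'+f,cv2.cvtColor(c['pixels'],cv2.COLOR_RGB2BGR))
    return c
def ray(c,u,v):
    T=np.array(c['world_from_camera']); d=T[:3,:3]@np.array([(u-c['cx'])/c['fx'],(v-c['cy'])/c['fy'],1]); return T[:3,3],d
def onz(c,u,v,z):
    o,d=ray(c,u,v); return o+d*(z-o[2])/d[2]
def proj(c,p):
    T=np.linalg.inv(np.array(c['world_from_camera'])); q=T[:3,:3]@np.array(p)+T[:3,3]
    return c['cx']+c['fx']*q[0]/q[2], c['cy']+c['fy']*q[1]/q[2]
E
python3 - <<'E'
from h import *
np.set_printoptions(precision=3,suppress=True)
for n in('scene','side'):
    c=shot(n,n+'1.png'); print(n,c['fx'],c['cx'],c['cy'],np.array(c['world_from_camera']))
o=r.get_obs(); print(o['clock'],o['position'],o['tool_rot'],o['gripper_width'])
E
```

```text
scene 424.44179344860504 260.5630558661161 193.47822198266525 [[-0.772 -0.503  0.389  0.11 ]
 [-0.636  0.609 -0.474  0.569]
 [ 0.001 -0.613 -0.79   0.91 ]
 [ 0.     0.     0.     1.   ]]
side 375.7130544428073 254.91878146883465 191.53800972514685 [[-0.95  -0.195  0.244  0.316]
 [-0.312  0.56  -0.768  0.742]
 [ 0.013 -0.806 -0.592  0.624]
 [ 0.     0.     0.     1.   ]]
0.1 [ 0.134 -0.559  0.247] [[ 0.973  0.233 -0.   ]
 [ 0.233 -0.973  0.002]
 [ 0.    -0.002 -1.   ]] 0.08551410258768269
```

View pics/scene1.png

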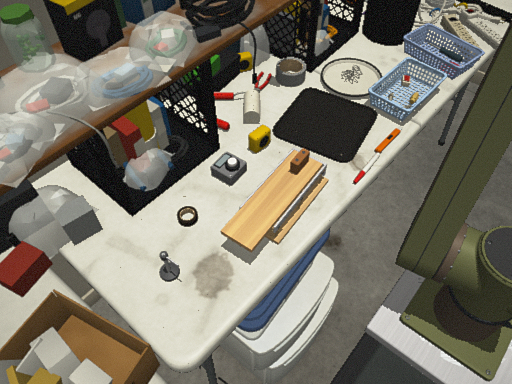

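View pics/side1.png

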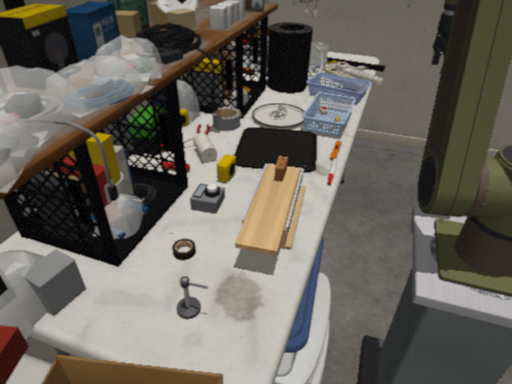

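The scene view shows the board (outer end at about 222–258, 235–247), the grip (300,160), the gauge box (229,166), the post (169,268), the tape measure (259,138) and the roll (187,215). The side view has the blade at about (188–207, 287), the button at (212,190) and the grip at (282,168). I'll enlarge both.

```bash
python3 - <<'E'
import cv2
a=cv2.imread('pics/scene1.png')[140:290,145:335]; b=cv2.imread('pics/side1.png')[145:325,165:315]
cv2.imwrite('pics/a.png',cv2.resize(a,None,fx=4,fy=4,interpolation=cv2.INTER_CUBIC))
cv2.imwrite('pics/b.png',cv2.resize(b,None,fx=3.3,fy=3.3,interpolation=cv2.INTER_CUBIC))
E
```

```text
(no output)
```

View pics/a.png

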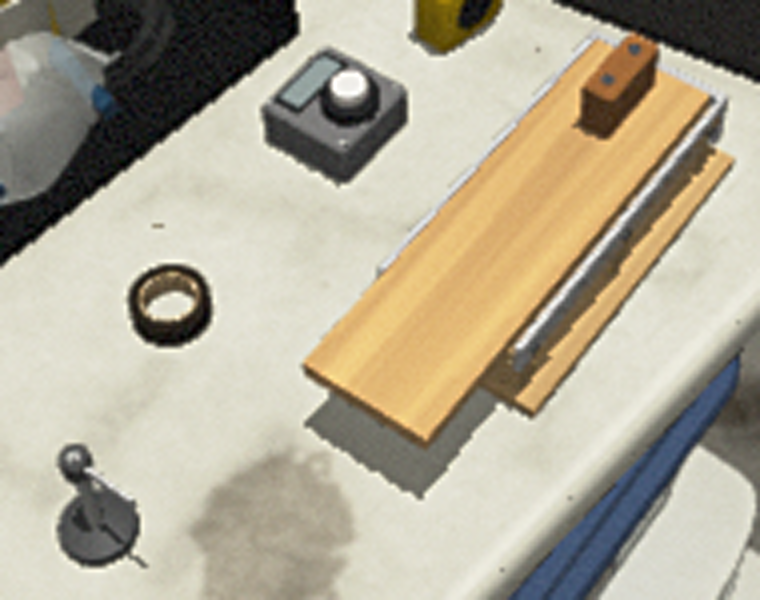

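View pics/b.png

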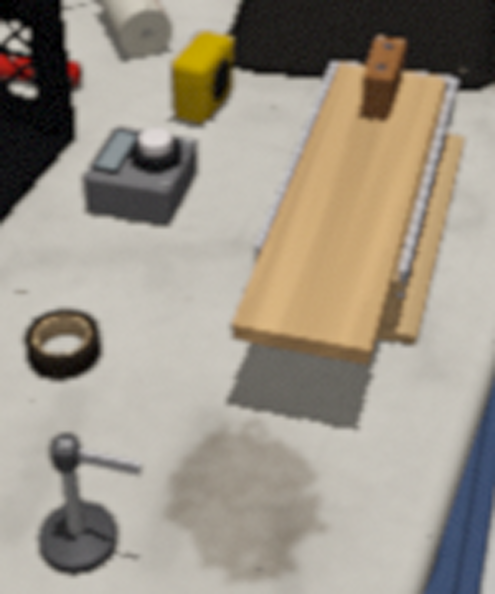

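```bash
cat >> h.py <<'E'
def tri(rs):
    A=0;b=0
    for o,d in rs:
        d=d/np.linalg.norm(d);M=np.eye(3)-np.outer(d,d);A=A+M;b=b+M@o
    return np.linalg.solve(A,b)
E
python3 - <<'E'
from h import *
np.set_printoptions(precision=4,suppress=True)
s=shot('scene');d=shot('side')
S=lambda x,y:(144.6+x/4,139.6+y/4)
D=lambda x,y:(164.65+x/3.3,144.65+y/3.3)
for n,a,b,z in [('outL',(303,366),(234,329),.075),('outR',(428,438),(374,353),.075),('tip',(134,501),(140,470),.075),('button',(350,82),(156,142),.06),('grip',(621,66),(386,48),.115),('tailL',(592,38),(333,64),.075),('tailR',(712,92),(447,77),.075)]:
    a=S(*a);b=D(*b)
    print(n,tri([ray(s,*a),ray(d,*b)]),onz(s,*a,z),onz(d,*b,z))
E
```

```text
outL [0.5265 0.2098 0.066 ] [0.5225 0.2135 0.075 ] [0.5228 0.2186 0.075 ]
outR [0.4373 0.2008 0.0661] [0.4353 0.204  0.075 ] [0.4341 0.2103 0.075 ]
tip [0.5349 0.3368 0.0723] [0.5344 0.3373 0.075 ] [0.5331 0.3392 0.075 ]
button [0.6688 0.0105 0.0442] [0.6599 0.0202 0.06  ] [0.658  0.0312 0.06  ]
grip [ 0.4989 -0.0585  0.1239] [ 0.5006 -0.0642  0.115 ] [ 0.5047 -0.0751  0.115 ]
tailL [ 0.5569 -0.1123  0.0662] [ 0.5506 -0.1044  0.075 ] [ 0.5546 -0.1001  0.075 ]
tailR [ 0.4619 -0.1192  0.0704] [ 0.4601 -0.1155  0.075 ] [ 0.4606 -0.1119  0.075 ]
```

```bash
cat >> h.py <<'E'
from scipy.spatial.transform import Rotation as Rn
def plan(p,yaw,n,g):
    """rows that take the tool to p, pointing down, x axis at yaw (deg) - printed only"""
    o=r.get_obs();P=np.array(o['position']);R=np.array(o['tool_rot']);c,s=np.cos(np.radians(yaw)),np.sin(np.radians(yaw))
    G=np.array([[c,s,0],[s,-c,0],[0,0,-1]]);w=Rn.from_matrix(R.T@G).as_rotvec()/n;d=(np.array(p)-P)/n
    print('t',o['clock'],P.round(4),'F',np.round(o['ft_force'],1),'w',round(o['gripper_width'],4))
    for i in range(n):
        t=R.T@d*100; print(' '.join('%.2f'%x for x in t),' '.join('%.3f'%x for x in w),g); R=R@Rn.from_rotvec(w).as_matrix()
E
python3 -c "
from h import *
plan([.663,.0,.2],94.9,15,-1)"
```

```text
t 0.2 [ 0.1337 -0.5588  0.2477] F [ 0.3 -0.6  1.2] w 0.0853
4.30 -2.80 0.32 -0.000 -0.000 -0.095 -1
4.54 -2.38 0.32 -0.000 -0.000 -0.095 -1
4.75 -1.94 0.32 -0.000 -0.000 -0.095 -1
4.91 -1.48 0.32 -0.000 -0.000 -0.095 -1
5.03 -1.01 0.32 -0.000 -0.000 -0.095 -1
5.10 -0.53 0.32 -0.000 -0.000 -0.095 -1
5.13 -0.05 0.32 -0.000 -0.000 -0.095 -1
5.11 0.44 0.32 -0.000 -0.000 -0.095 -1
5.05 0.92 0.32 -0.000 -0.000 -0.095 -1
4.94 1.39 0.32 -0.000 -0.000 -0.095 -1
4.78 1.86 0.32 -0.000 -0.000 -0.095 -1
4.59 2.30 0.32 -0.000 -0.000 -0.095 -1
4.35 2.72 0.32 -0.000 -0.000 -0.095 -1
4.07 3.12 0.32 -0.000 -0.000 -0.095 -1
3.76 3.49 0.32 -0.000 -0.000 -0.095 -1
```

Emit:
send_rows(deltas="4.3 -2.8 0.3 0 0 -0.095 -1;4.5 -2.4 0.3 0 0 -0.095 -1;4.7 -1.9 0.3 0 0 -0.095 -1;4.9 -1.5 0.3 0 0 -0.095 -1;5 -1 0.3 0 0 -0.095 -1")

```text
clock: 0.82
position: [0.3099, -0.3723, 0.2332]
tool_rot: [[0.757, 0.654, 0.0], [0.654, -0.757, -0.0], [0.0, 0.0, -1.0]]
ft_force: [0.0, 0.2, 0.5]
gripper_width: 0.0005
gripper_force: 0.0
```

Emit:
send_rows(deltas="5.1 -0.5 0.3 0 0 -0.095 -1;5.1 -0.05 0.3 0 0 -0.095 -1;5.1 0.4 0.3 0 0 -0.095 -1;5 0.9 0.3 0 0 -0.095 -1;4.9 1.4 0.3 0 0 -0.095 -1")

```text
clock: 1.45
position: [0.4851, -0.1867, 0.2182]
tool_rot: [[0.373, 0.928, 0.0], [0.928, -0.373, -0.0], [-0.0, 0.0, -1.0]]
ft_force: [1.0, -0.4, 0.5]
gripper_width: -0.0
gripper_force: 0.0
```

Emit:
send_rows(deltas="4.8 1.9 0.3 0 0 -0.095 -1;4.6 2.3 0.3 0 0 -0.095 -1;4.3 2.7 0.3 0 0 -0.095 -1;4.1 3.1 0.3 0 0 -0.095 -1;3.7 3.5 0.3 0 0 -0.095 -1")

```text
clock: 2.08
position: [0.661, -0.0005, 0.2029]
tool_rot: [[-0.092, 0.996, -0.0], [0.996, 0.092, -0.0], [-0.0, -0.0, -1.0]]
ft_force: [0.0, 0.4, -0.5]
gripper_width: 0.0
gripper_force: 0.0
```

```bash
python3 -c "
from h import *
c=shot('wrist','w1.png');T=c['world_from_camera'];print(np.round(T,3))
plan([.663,.017,.15],94.9,2,-1)"
```

```text
[[ 0.996  0.088  0.03   0.653]
 [ 0.093 -0.94  -0.328  0.084]
 [-0.001  0.329 -0.944  0.329]
 [ 0.     0.     0.     1.   ]]
t 2.125 [0.6658 0.0046 0.2024] F [ 5.1  2.2 -0.1] w -0.0002
0.62 -0.09 2.62 0.003 -0.002 0.006 -1
0.62 -0.09 2.62 0.003 -0.002 0.006 -1
```

View pics/w1.png

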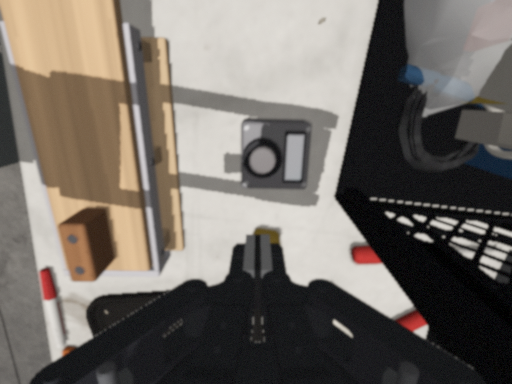

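The wrist view shows the button at (263,158) on the gauge box, the grip at the left (about 86,243) and the tape measure just beneath the fingers. Next I triangulate the button and refine the grip and board lines from this view.

```bash
python3 - <<'E'
from h import *
np.set_printoptions(precision=4,suppress=True)
c=shot('wrist');s=shot('scene');d=shot('side')
def blob(im,u,v,h=11):
    g=im[v-h:v+h+1,u-h:u+h+1].astype(float); m=(g.min(2)>180).astype(np.uint8)
    n,l,st,ce=cv2.connectedComponentsWithStats(m); print(st[1:],ce[1:]+[u-h,v-h])
blob(c['pixels'],263,158,16);blob(s['pixels'],232,161,7);blob(d['pixels'],212,188,7)
rs=[ray(c,263,158),ray(s,232.1,160.3),ray(d,211.9,187.7)]
print(tri(rs),tri(rs[:2]),tri([rs[0],rs[2]]))
for z in(.05,.055,.06,.065):print(z,onz(c,263,158,z))
print('grip screws',onz(c,72,240,.115),onz(c,80,270,.115))
E
```

```text
[] []
[[11  0  4  3  8]] [[238.   154.75]]
[[ 0  0 15  5 37]] [[211.7568 182.3514]]
[0.6644 0.0241 0.0546] [0.6654 0.0249 0.0562] [0.6652 0.0283 0.0554]
0.05 [0.6699 0.0297 0.05  ]
0.055 [0.6697 0.0307 0.055 ]
0.06 [0.6695 0.0318 0.06  ]
0.065 [0.6692 0.0328 0.065 ]
grip screws [ 0.5093 -0.0446  0.115 ] [ 0.5129 -0.0749  0.115 ]
```

```bash
python3 - <<'E'
from h import *
np.set_printoptions(precision=4,suppress=True)
c=shot('wrist','w2.png');s=shot('scene','s2.png');d=shot('side')
print(np.round(c['world_from_camera'],3)[:3,3],r.get_obs()['position'])
g=cv2.cvtColor(c['pixels'],cv2.COLOR_RGB2GRAY)
H=cv2.HoughCircles(cv2.medianBlur(g[110:200,220:320],3),cv2.HOUGH_GRADIENT,1,20,param1=80,param2=15,minRadius=10,maxRadius=25)
print(H[0]+[220,110,0])
for u,v in(H[0][:2,:2]+[220,110]):
    rs=[ray(c,u,v),ray(s,232.1,160.3),ray(d,211.9,187.7)]
    print(u,v,tri(rs),onz(c,u,v,.055))
a=cv2.imread('pics/s2.png')[140:190,205:255];b=cv2.imread('pics/w2.png')[110:210,210:310]
bb=cv2.cvtColor(d['pixels'],cv2.COLOR_RGB2BGR)[165:215,187:237]
cv2.imwrite('pics/c.png',np.hstack([cv2.resize(x,(260,260)) for x in(a,bb,b)]))
E
```

```text
[0.652 0.084 0.329] [ 0.6591 -0.0029  0.2032]
[[261.5 158.5  20. ]]
261.5 158.5 [0.6617 0.0217 0.0549] [0.6617 0.0236 0.055 ]
```

View pics/c.png

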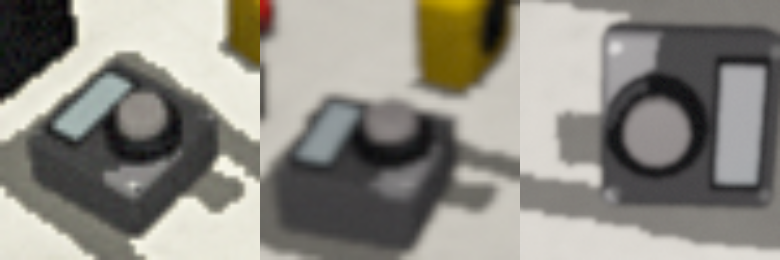

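The crop puts the button top at wrist pixel (262,162), scene (232.1,161.1) and side (211.8,188), so it sits at about (0.662, 0.020, 0.055). I'll go above it and descend.

Emit:
send_rows(deltas="1 0.15 2.5 0 0 0 -1;1 0.15 2.5 0 0 0 -1;0 0 3 0 0 0 -1;0 0 3 0 0 0 -1;0 0 0 0 0 0 -1")

```text
clock: 3.05
position: [0.6584, 0.0171, 0.0912]
tool_rot: [[-0.087, 0.996, -0.006], [0.996, 0.087, 0.0], [0.001, -0.006, -1.0]]
ft_force: [-0.3, -0.9, 0.5]
gripper_width: -0.0005
gripper_force: 0.0
```

```bash
python3 - <<'E'
from h import *
np.set_printoptions(precision=4,suppress=True)
c=shot('wrist','w3.png');s=cv2.cvtColor(shot('scene')['pixels'],cv2.COLOR_RGB2BGR)[125:190,200:265]
for i in range(3): d=shot('side');print(r.get_obs()['position'],r.get_obs()['ft_force'])
bb=cv2.cvtColor(d['pixels'],cv2.COLOR_RGB2BGR)[150:215,180:245]
cv2.imwrite('pics/d.png',np.hstack([cv2.resize(s,(260,260)),cv2.resize(bb,(260,260)),cv2.resize(cv2.imread('pics/w3.png')[100:320,150:370],(260,260))]))
E
```

```text
[0.662  0.0175 0.0949] [-0.1312 -0.8023  0.6427]
[0.6624 0.0177 0.0952] [ 0.4494  0.9332 -0.5696]
[0.6624 0.0178 0.0952] [-0.0229 -0.5043  0.021 ]
```

View pics/d.png

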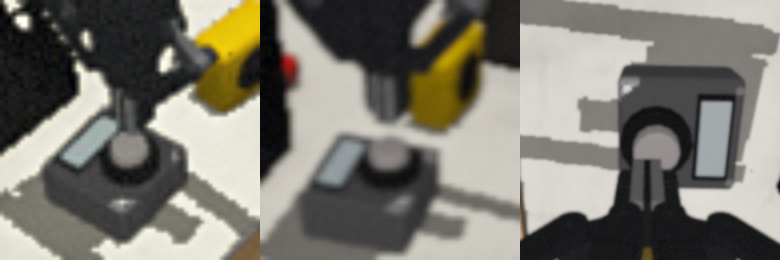

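The closed fingertips hang over the button in all three views. Pressing now.

Emit:
send_rows(deltas="0.2 0 1.5 0 0 0 -1;0 0 0.5 0 0 0 -1;0 0 0.4 0 0 0 -1;0 0 0 0 0 0 -1")

```text
clock: 3.8
position: [0.6612, 0.0205, 0.071]
tool_rot: [[-0.089, 0.996, 0.001], [0.996, 0.089, 0.0], [0.0, 0.001, -1.0]]
ft_force: [-3.6, 1.1, 11.9]
gripper_width: -0.0002
gripper_force: 5.7
```

Emit:
send_rows(deltas="0 0 0 0 0 0 -1;0 0 0 0 0 0 -1")

```text
clock: 4.05
position: [0.6612, 0.0205, 0.071]
tool_rot: [[-0.089, 0.996, 0.001], [0.996, 0.089, 0.0], [0.0, 0.001, -1.0]]
ft_force: [-3.7, 0.1, 12.2]
gripper_width: 0.0001
gripper_force: 5.6
```

Emit:
send_rows(deltas="0 0 0.1 0 0 0 -1;0 0 0 0 0 0 -1")

```text
clock: 4.3
position: [0.6612, 0.0205, 0.0709]
tool_rot: [[-0.089, 0.996, 0.001], [0.996, 0.089, 0.0], [-0.0, 0.001, -1.0]]
ft_force: [-4.1, 0.6, 15.9]
gripper_width: -0.0
gripper_force: 8.0
```

Emit:
send_rows(deltas="0 0 -0.6 0 0 0 -1;0 0 0 0 0 0 -1")

```text
clock: 4.55
position: [0.6614, 0.0205, 0.0748]
tool_rot: [[-0.089, 0.996, 0.001], [0.996, 0.089, 0.0], [0.0, 0.001, -1.0]]
ft_force: [0.2, 0.8, 3.1]
gripper_width: 0.0001
gripper_force: 1.3
```

Emit:
send_rows(deltas="0 0 -0.3 0 0 0 -1;0 0 0 0 0 0 -1")

```text
clock: 4.8
position: [0.6612, 0.0202, 0.0769]
tool_rot: [[-0.089, 0.996, -0.0], [0.996, 0.089, -0.0], [-0.0, -0.0, -1.0]]
ft_force: [0.4, 0.7, 0.2]
gripper_width: -0.0001
gripper_force: 0.7
```

The force falls linearly over 6 mm, so the button was fully down and is now released. Next I rise and move near the grip for a closer look.

Emit:
send_rows(deltas="0 0 -4 0 0 0 -1;0 0 -6 0 0 0 0.4;-1 -3.8 -2 0 0 0 0.4;-1 -6 0 0 0 0 0.4;0 -6 0 0 0 0 0.4")

```text
clock: 5.42
position: [0.5037, -0.0145, 0.1969]
tool_rot: [[-0.088, 0.996, -0.001], [0.996, 0.088, -0.001], [-0.001, -0.001, -1.0]]
ft_force: [-0.8, -0.8, 0.1]
gripper_width: 0.0597
gripper_force: 0.0
```

Emit:
send_rows(deltas="0 0 0 0 0 0 0.4;0 0 0 0 0 0 0.4;0 0 0 0 0 0 0.4")

```text
clock: 5.8
position: [0.5073, -0.0138, 0.1975]
tool_rot: [[-0.089, 0.996, 0.001], [0.996, 0.089, -0.0], [-0.0, 0.001, -1.0]]
ft_force: [0.5, 0.3, 0.2]
gripper_width: 0.0597
gripper_force: 0.0
```

```bash
python3 - <<'E'
from h import *
np.set_printoptions(precision=4,suppress=True)
c=shot('wrist','w4.png');print(r.get_obs()['position'],r.get_obs()['gripper_width'])
print(proj(c,(.5025,-.064,.115)),proj(c,(.479,.212,.075)))
E
```

```text
[ 0.5073 -0.0138  0.1974] 0.059828757708735525
(np.float64(246.64577856947497), np.float64(257.97246524423554)) (np.float64(245.44446108978786), np.float64(-126.81313680603839))
```

View pics/w4.png

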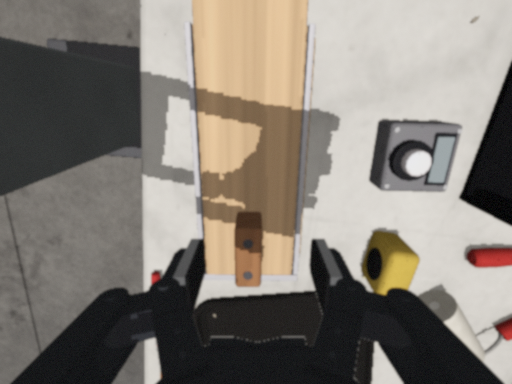

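The wrist view shows the grip centred between the open fingers at (247.5,260), its screws at (247,243) and (248,276), and the rails at (190,25)–(203,272) and (313,25)–(296,272).

```bash
python3 - <<'E'
from h import *
np.set_printoptions(precision=4,suppress=True)
c=shot('wrist')
L=[onz(c,190,25,.069),onz(c,203,272,.069)];R=[onz(c,313,25,.069),onz(c,296,272,.069)]
for a,b in(L,R): print(a,b,np.degrees(np.arctan2(*(a-b)[[1,0]])))
print('screws',onz(c,247,243,.115),onz(c,248,276,.115),'c',onz(c,247.5,260,.115))
plan([.503,-.064,.2],94.9,1,.4)
E
```

```text
[0.4409 0.1191 0.069 ] [ 0.4572 -0.1155  0.069 ] 93.99188187279545
[0.5397 0.128  0.069 ] [ 0.5579 -0.1065  0.069 ] 94.44496875658393
screws [ 0.5016 -0.0491  0.115 ] [ 0.5051 -0.0824  0.115 ] c [ 0.5033 -0.0659  0.115 ]
t 5.9 [ 0.5071 -0.0137  0.1973] F [-0.  -0.   0.1] w 0.0598
-4.97 -0.85 -0.27 0.001 0.000 0.004 0.4
```

Emit:
send_rows(deltas="-3 -0.5 0 0 0 0.012 0.4;-2.1 -0.4 0 0 0 0 0.4;0 0 4 0 0 0 0.4;0 0 3.8 0 0 0 0.4;0 0 2 0 0 0 0.4")

```text
clock: 6.52
position: [0.5007, -0.0653, 0.0972]
tool_rot: [[-0.077, 0.997, -0.002], [0.997, 0.077, 0.001], [0.001, -0.002, -1.0]]
ft_force: [-0.7, -0.8, 0.2]
gripper_width: 0.0597
gripper_force: 0.0
```

Emit:
send_rows(deltas="0 0 0 0 0 0 0.4;0 0 0 0 0 0 -1;0 0 0 0 0 0 -1;0 0 0 0 0 0 -1;0 0 0 0 0 0 -1")

```text
clock: 7.15
position: [0.5023, -0.0655, 0.1006]
tool_rot: [[-0.077, 0.997, 0.004], [0.997, 0.077, -0.001], [-0.001, 0.004, -1.0]]
ft_force: [1.2, 0.0, 7.4]
gripper_width: 0.0232
gripper_force: 59.8
```

Gripped at 60 N. The travel is about 122–126 mm along tool x, so I'll slide 100 mm first, then measure again.

Emit:
send_rows(deltas="0.6 0 0 0 0 0 -1;1 0 0 0 0 0 -1;1.2 0 0 0 0 0 -1;1.2 0 0 0 0 0 -1;1.2 0 0 0 0 0 -1")

```text
clock: 7.78
position: [0.4981, -0.0146, 0.1006]
tool_rot: [[-0.078, 0.997, 0.003], [0.997, 0.078, -0.003], [-0.003, 0.003, -1.0]]
ft_force: [0.0, -4.9, 6.9]
gripper_width: 0.0235
gripper_force: 59.9
```

Emit:
send_rows(deltas="1.2 0 0 0 0 0 -1;1.2 0 0 0 0 0 -1;1.2 0 0 0 0 0 -1;1 0 0 0 0 0 -1;0.2 0 0 0 0 0 -1")

```text
clock: 8.4
position: [0.4943, 0.0335, 0.1006]
tool_rot: [[-0.079, 0.997, 0.003], [0.997, 0.079, -0.002], [-0.003, 0.003, -1.0]]
ft_force: [-0.6, -5.9, 7.7]
gripper_width: 0.023
gripper_force: 59.9
```

Emit:
send_rows(deltas="0 0 0 0 0 0 -1;0 0 0 0 0 0 -1")

```text
clock: 8.65
position: [0.4943, 0.0337, 0.1006]
tool_rot: [[-0.078, 0.997, 0.003], [0.997, 0.078, -0.002], [-0.002, 0.003, -1.0]]
ft_force: [0.8, -2.9, 8.0]
gripper_width: 0.0236
gripper_force: 59.9
```

```bash
python3 - <<'E'
from h import *
c=shot('scene','s5.png');d=shot('side','d5.png');print(r.get_obs()['position'])
a=cv2.imread('pics/s5.png')[225:305,160:260];b=cv2.imread('pics/d5.png')[245:325,170:270]
cv2.imwrite('pics/e.png',np.hstack([cv2.resize(x,(400,320),interpolation=cv2.INTER_CUBIC) for x in(a,b)]))
E
```

```text
[0.49428016 0.0336582  0.10061194]
```

View pics/e.png

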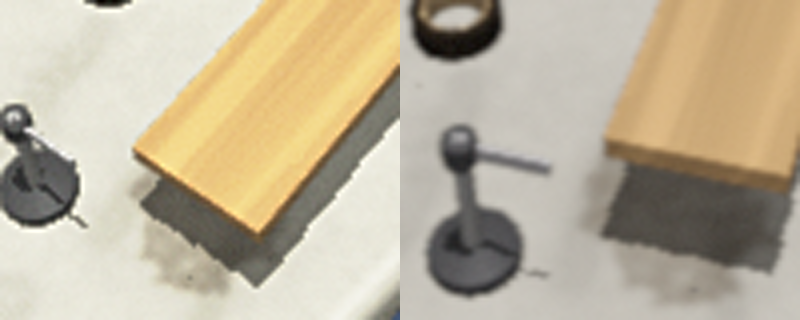

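```bash
python3 - <<'E'
from h import *
np.set_printoptions(precision=4,suppress=True)
s=shot('scene');d=shot('side')
S=lambda x,y:(159.6+x/4,224.6+y/4); D=lambda x,y:(169.6+x/4,244.6+y/4)
y=np.array([-.0767,.997]);x=np.array([.997,.0767])
for n,c,f,P in(('scene',s,S,[(134,150),(259,233),(74,163)]),('side',d,D,[(205,141),(386,180),(151,171)])):
    q=[onz(c,*f(*p),.075)[:2] for p in P]
    print(n,[(round(p@x,4),round(p@y,4)) for p in q])
# pixel map of blade tip, scene: darkness along blade
g=cv2.cvtColor(s['pixels'],cv2.COLOR_RGB2GRAY); print(g[256:274,164:184])
g=cv2.cvtColor(d['pixels'],cv2.COLOR_RGB2GRAY); print(g[279:291,192:212])
E
```

```text
scene [(np.float64(0.5361), np.float64(0.2712)), (np.float64(0.4487), np.float64(0.2708)), (np.float64(0.5578), np.float64(0.2963))]
side [(np.float64(0.5384), np.float64(0.2749)), (np.float64(0.4517), np.float64(0.2761)), (np.float64(0.5569), np.float64(0.2978))]
[[ 92  84  84 100 183 227 225 225 223 222 224 225 227 230 230 229 230 230
  230 231]
 [ 88  78 200 244 224 230 224 226 224 222 221 225 229 228 230 228 226 229
  232 231]
 [ 42  42  86 145 226 224 200 226 226 225 226 227 228 230 228 230 227 229
  230 230]
 [ 39  42  51  76 122 187 227 231 228 226 230 229 228 227 230 228 226 229
  227 229]
 [ 54  63  70  83 156 130 152 229 225 228 229 229 229 229 227 229 227 231
  231 227]
 [100  88  86  82 161 196 116 130 236 232 219 230 233 231 230 231 231 231
  230 228]
 [133  90  90  82 119 131 113  87 120 174 226 230 236 233 232 232 230 230
  231 229]
 [167 104  92  85  76  82  80  80  82  99 143 238 238 222 231 231 232 230
  229 230]
 [ 99  94  91  91  75  72  84  83  86  84  90 125 196 240 223 234 234 230
  232 231]
 [ 79  91  91  90  83  79  87  88  90  84  84  80 101 127 124 230 233 
[... 1016 characters left out ...]
 197 197
  198 197]
 [137 139 148 160 175 183 188 189 189 191 192 194 197 197 197 197 197 197
  197 197]
 [105 105 109 119 130 139 144 153 165 181 187 190 190 189 194 195 196 196
  196 198]
 [133 126 117 111 106 106 108 111 123 135 142 147 158 175 187 187 188 194
  197 195]
 [182 174 162 150 143 132 122 114 108 105 105 108 116 131 142 156 179 192
  195 194]
 [198 196 193 191 188 180 167 154 144 131 123 115 109 108 113 143 178 192
  195 193]
 [199 200 199 198 199 197 192 190 185 175 168 157 146 140 137 158 184 192
  193 192]
 [198 198 197 197 197 197 198 196 195 193 192 188 186 183 175 180 190 193
  192 191]
 [197 196 196 197 197 197 196 195 194 194 196 196 196 193 190 191 193 193
  192 191]]
```

Remaining travel comes out at about 23–28 mm. I'll move 2.3 cm, then check collinearity of the board's top end edge with the blade's lower edge, which doesn't depend on calibration.

Emit:
send_rows(deltas="0.5 0 0 0 0 0 -1;0.7 0 0 0 0 0 -1;0.7 0 0 0 0 0 -1;0.4 0 0 0 0 0 -1;0 0 0 0 0 0 -1")

```text
clock: 9.48
position: [0.4925, 0.0565, 0.1006]
tool_rot: [[-0.078, 0.997, 0.003], [0.997, 0.078, -0.002], [-0.002, 0.003, -1.0]]
ft_force: [0.3, -3.6, 7.8]
gripper_width: 0.0234
gripper_force: 59.9
```

Emit:
send_rows(deltas="0 0 0 0 0 0 -1;0 0 0 0 0 0 -1")

```text
clock: 9.72
position: [0.4925, 0.0566, 0.1006]
tool_rot: [[-0.078, 0.997, 0.003], [0.997, 0.078, -0.001], [-0.002, 0.003, -1.0]]
ft_force: [0.1, -3.0, 8.8]
gripper_width: 0.023
gripper_force: 59.9
```

```bash
python3 - <<'E'
from h import *
c=shot('scene','s6.png');d=shot('side','d6.png')
o=r.get_obs();print(o['position'],o['ft_force'],o['tool_rot'])
a=cv2.imread('pics/s6.png')[245:295,160:227];b=cv2.imread('pics/d6.png')[270:320,180:247]
cv2.imwrite('pics/f.png',np.hstack([cv2.resize(x,(400,300),interpolation=cv2.INTER_CUBIC) for x in(a,b)]))
print(c['fx'])
E
```

```text
[0.49248764 0.05654825 0.10060192] [ 0.34170084 -3.44047051  7.0236362 ] [[-0.0778805   0.99695854  0.00287889]
 [ 0.99696128  0.07788494 -0.00146337]
 [-0.00168314  0.00275617 -0.99999479]]
424.44179344860504
```

View pics/f.png

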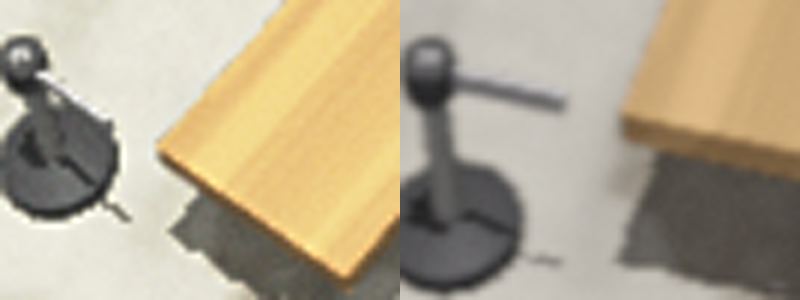

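The board end now runs nearly in line with the blade: in the side crop the edge from (620,117) extends to about 106 at the tip, against a blade lower edge of about 109. The scene crop suggests the board is a few mm short, so I'll measure the edges to sub-pixel.

```bash
python3 - <<'E'
from h import *
s=cv2.imread('pics/s6.png').astype(int);d=cv2.imread('pics/d6.png').astype(int)
def prof(im,us,v0,sl,u0):
    for u in us:
        v=round(v0+sl*(u-u0)); print(u,v-5,im[v-5:v+8,u,2].tolist(),im[v-5:v+8,u,0].tolist())
print('side');prof(d,(222,226,230,234,238,242),289.5,.194,216.5)
print('scene');prof(s,(190,194,198,202,206,210,214),269.6,.7,186.5)
print(s[262:271,173:184,2]);print(s[262:271,173:184,0])
E
```

```text
side
222 286 [202, 202, 204, 196, 152, 127, 126, 130, 133, 127, 120, 104, 109] [119, 119, 120, 114, 83, 71, 69, 74, 90, 105, 103, 86, 93]
226 286 [214, 217, 217, 218, 206, 160, 131, 130, 129, 109, 87, 77, 80] [129, 131, 133, 133, 122, 89, 71, 71, 71, 67, 70, 66, 68]
230 287 [221, 221, 222, 221, 203, 155, 125, 121, 115, 98, 84, 86, 83] [134, 135, 135, 135, 119, 84, 67, 64, 63, 66, 70, 74, 72]
234 288 [210, 209, 208, 204, 180, 140, 121, 117, 114, 92, 79, 80, 81] [125, 125, 125, 121, 101, 75, 64, 62, 63, 61, 64, 70, 70]
238 289 [205, 205, 206, 200, 167, 130, 117, 119, 116, 92, 79, 80, 85] [120, 122, 122, 117, 92, 69, 61, 64, 65, 67, 71, 67, 71]
242 289 [204, 204, 205, 204, 197, 161, 124, 118, 120, 117, 87, 79, 85] [120, 121, 123, 121, 113, 89, 67, 63, 64, 66, 62, 67, 73]
scene
190 267 [231, 234, 231, 236, 244, 196, 110, 148, 218, 222, 220, 224, 228] [118, 124, 121, 127, 129, 96, 56, 114, 199, 201, 202, 201, 202]
194 270 [243, 243, 245, 249, 253, 176, 112, 104, 101, 110, 110, 110, 117] [141, 139, 140, 147, 139, 84, 53, 71, 93, 101, 101, 95, 105]
198 273 [243, 241, 237, 242, 242, 137, 100
[... 740 characters left out ...]
 84  82 103 129 122 232 237 234 234 231]
 [ 83  92  82  88  87 105 212 235 235 234 233]
 [ 90  89  93  81  81 113 239 240 235 235 234]
 [ 92  87  91  91  81  91 163 242 235 232 231]
 [100  92  87  93  91  76  88 240 236 233 234]
 [ 95  96  92  90  90  83  77 244 239 234 234]]
[[175 223 224 224 222 220 218 219 217 217 217]
 [ 92 139 235 231 209 221 220 221 220 216 221]
 [ 83  84 121 191 238 218 222 221 219 218 220]
 [ 81  84  81 102 126 114 214 221 220 222 215]
 [ 87  91  84  85  88 101 190 220 222 219 218]
 [ 87  89  91  83  83 106 215 227 220 220 219]
 [ 89  84  88  88  82  88 148 227 221 218 216]
 [ 99  89  89  89  91  78  82 219 222 220 220]
 [ 94  93  95  94  94  79  66 228 226 218 222]]
```

Sub-pixel, the board is short by about 2.5 mm (side) and 4.7 mm (scene). I'll move 3.5 mm more.

Emit:
send_rows(deltas="0.2 0 0 0 0 0 -1;0.15 0 0 0 0 0 -1;0 0 0 0 0 0 -1;0 0 0 0 0 0 -1")

```text
clock: 10.32
position: [0.4922, 0.0595, 0.1006]
tool_rot: [[-0.078, 0.997, 0.003], [0.997, 0.078, -0.002], [-0.003, 0.003, -1.0]]
ft_force: [0.0, -5.0, 8.3]
gripper_width: 0.0229
gripper_force: 60.0
```

```bash
python3 - <<'E'
from h import *
s=shot('scene')['pixels'].astype(int);d=shot('side')['pixels'].astype(int)
o=r.get_obs();print(o['position'],o['ft_force'],o['gripper_force'])
def edge(im,us,v0,sl,u0,th):
    P=[]
    for u in us:
        v=round(v0+sl*(u-u0))-4;p=im[v:v+9,u,0];k=np.argmax(p<th);P.append(v+k-1+(p[k-1]-th)/(p[k-1]-p[k]))
    return np.polyfit(np.array(us)-u0,P,1),np.round(P,1)
print('side line at tip 204, slope',edge(d,range(222,244,2),287.9,.204,204,165))
print('blade',d[282:293,202:206,0].T)
print('scene at 178',edge(s,range(190,214,2),266,.686,178,175))
E
```

```text
[0.49224991 0.05953525 0.10061171] [ 0.41661674 -4.55196322  7.85551539] 60.0200629234314
side line at tip 204, slope (array([1.99415285e-01, 2.87797208e+02]), array([291.1, 291.8, 292.3, 292.8, 293.1, 293.4, 293.7, 294.1, 294.6,
       294.9, 295.4]))
blade [[201 195 192 143 108 126 171 195 200 199 201]
 [202 199 194 150 110 118 161 192 201 200 200]
 [202 200 193 161 117 111 152 190 199 199 199]
 [203 200 193 176 132 109 145 186 198 198 199]]
scene at 178 (array([  0.68927751, 265.64141892]), array([273.9, 275.4, 276.7, 277.9, 279.6, 280.6, 282.2, 283.6, 284.9,
       286.4, 287.8, 289. ]))
```

```bash
python3 -c "
from workcell import r
print(r.job_done())"
```

```text
the job is handed in; nothing more can be done
None
```

I pressed the zero button fully down and released it with the board home, then slid the board out by its grip to the pointer blade (about 1 mm off by my camera measurements). I handed the job in at about 10.4 s with the board still gripped flat on the rest; no verdict was returned.

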